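Latch the acrylic paint case

ROBOT

A 6-joint arm with a two-finger parallel gripper is mounted at the origin on the work surface. World frame = base frame: x ahead of the robot, y to its left, z up, the work surface at z = 0. Lengths are in m, angles in rad, forces in N, time in s.
With the tool pointing down it reaches from about 0.275 to 1 m from the base axis. Payload 8.4 kg.
Tool frame: the origin (TCP) lies midway between the tips of the shut fingers; the grasp point (between the pads) lies 19 mm behind it (ctrl.grip_point_offset is the distance from the TCP to the grasp point, in m); z points along the fingers, y is the line along which they close (so a half turn about z gives the same grasp; the last joint's range is limited). The gripper opens to 85 mm and grips with 20 to 120 N. Pads are 22 mm wide; open, the fingers measure 114 mm over their backs; the gripper's body (76 mm by 85 mm) begins 54 mm behind the grasp point. The pads swing forward as they close: fully open they stand 13 mm farther back than shut.
Start: joints at [-1.236, 0.353, 1.633, -0, 1.155, -0.002], TCP at [0.207, -0.59, 0.231] pointing down, gripper open.
Joint ranges: [-2.63, 2.63], [-0.92, 2.1], [0.06, 2.66], [-1.3, 4.44], [0, 2.69], [-3.02, 3.02]. Speed limits (rad/s): [2.22, 2.22, 2.79, 3.14, 3.14, 3.14].

INTERFACE

Orientations are given as [roll, pitch, yaw] about the fixed x, y, z axes, in that order (R = Rz(yaw) Ry(pitch) Rx(roll)).
In Python, from rig import ctrl, eyes gives the robot as it stands.
- The arm moves only by the tool step_arm, never from a script. Its argument "commands" is a list of rows, each a list of 3 entries, a list of its own where there are three numbers: the closure, from 0 (fully open) to 1 (shut), then the shift along the tool's x, y, z in units of 40 mm (1.0 is 40 mm), then the turn about the tool's z in units of 8 degrees (1.0 is 8 degrees). In form: [[claw, [dx, dy, dz], twist], ...]. A call has 1 to 20 rows; each row is the pose to reach, as a shift and turn from the pose commanded when the call began, along the tool's axes at that moment; what a row does not reach only later rows make up. A row lasts 1/10 s, in which the tool goes at most 50 mm and 8.59 degrees, less where a joint would pass 70% of its speed; a pose out of reach is approached as far as the arm can. A call with a gripper value outside its range is refused whole. The fingers move at their own pace and stop on an object; "force" is the grip in N (left out, the last holds). Time passes only in rows, so rows that repeat a pose let the fingers close. It gives the time, the measured TCP pose, the force, the opening and the grip force at its end, in the units of the state.
- ctrl.get_obs(): the state, without advancing time (a new reading comes with each control period).
- eyes.get_image(name): name is "scene" or "side" or "wrist"; returns a dict with "frame" (480x640x3 uint8, blue, green, red), "range_z" (480x640 float32, m along the optical axis (not along the pixel's ray), 0 where there is no reading), "mtx" (3x3 intrinsics, pixels), "R" (3x3) and "t" (3): a world point X has camera coordinates R X + t. Camera axes: x right, y down, z forward; pixel columns grow to the right and rows downward; lengths in m; the calibration is good to about 2 mm. A picture is of the moment at which its call begins.
- ctrl.hand_in(): hands the job in; it is judged then, once.
Trained networks look in a picture, given as the dict that the camera call returned (one of the last four; its "shot" number tells which), for a name from the list of things; names that differ only in an ending like _2 or _b are one class to them, and where a whole thing is asked for, a point or a joint stands for the part that bears it (a point fixed in the world has none). Each returns a list of dicts, best first, with "score" (0 to 1); they miss things now and then, are a little off and sometimes report something else, mostly with a low value. They report only what shows in the picture. A call takes as long as a camera call.
- eyes.search_frame(picture, target): "rect" ([left, top, right, bottom] in pixels, round what is visible of it).
- eyes.cut_out(picture, target): "region" (480x640 bool, what is visible of it) and "rect" ([left, top, right, bottom] in pixels, round what is visible of it).
The state is a dict: "clock": time; "joints": joint angles; "qd": joint speeds; "tau": joint torques, N m; "tcp_pos": TCP position; "eef_rot": TCP orientation; "force": force on the tool from outside, world axes, zero at the start; "ft_torque": the same for the moment, N m; "opening": finger opening in m; "grip_force": force on a finger pad.
Only numpy, scipy, OpenCV 4.12 (cv2) and the standard library are available. Lean on these libraries where they do the work, as an engineer would, in place of code of your own. Each camera call takes 0.05 s, during which the arm holds its last target. There are 200 camera calls.

TASK

The acrylics dry out if the paint case is left ajar. Put the latch's wire loop over the keeper hook on the lid so that it catches under the hook's lip, then press the lever gently down over centre until it lies flat and the lid is drawn shut, and let go. Use no more force than the latch needs, and leave the paint jars and the cup where they are.

Things in the scene. Friction and masses are not known exactly. Their poses are not given: they have to be found in the camera images.
- case: Wooden paint case standing on its hinged edge, fixed: 150 mm high, 240 wide (its y), 100 deep plus a 50 mm lid half. Seam and latch are on its top face, z 150. Origin on the table below the seam at mid width; x points across the seam from fixed half to lid, z up. The latch moves in the case's x-z plane at y = 0.
- lid (a joint): Lid hinge at the foot of the seam: 0 fully shut; 0.035 rad = 5 mm ajar at the top (toward +x), as the gasket pushes it. About 12 N at the keeper starts it moving, about 40 N holds it near 0.02 rad, as shut as the latch draws it.
- lever (a joint): Steel latch lever with red end. 0 = flat on the fixed half, pointing to the case's -x; 1.57 upright; up to 2.4 = leaning over toward the lid. Stays where left. With the loop hooked, the pull starts near 1.2 to 1.6; pressing near the tip takes about 5 N (2 to 8); below about 0.3 it is past dead centre and snaps flat by itself.
- loop (a joint): Angle of the wire loop against the lever, stiff enough to stay where left: the loop's slope above level (rising toward the lid side) is this value minus the lever value.
- lever_tip (a point): Free end of the lever, on its outer face (the upper one when flat; it faces the lid when upright): 59 mm along the lever from the pivot and 9 mm off it. The lever plate is 26 mm wide and 4 mm thick.
- loop_bar (a point): Middle of the loop's end bar, a 5 mm round steel bar along the case's y, 62.5 mm from the loop's pin at the lever. The loop is 35 mm wide, side wires 4 mm. Its x axis points from the pin to the bar, z is up when the loop lies level.
- loop_tab (a point): Centre of the red pull tab at the loop's end, 36 mm wide (along the case's y), 8 thick, 26 high, square to the loop: 8 mm beyond the bar and 13 mm above it in the loop's axes. Can be pinched across its width from above; pulling it moves loop and lever together, and it can turn between the fingers.
- keeper_seat (a point): Where the bar's centre belongs in the keeper (16 mm wide steel hook on the lid's top edge): 2.5 mm on the +x side of its post, base plate 3.7 mm below, lip underside 3.8 mm above, lip top 6.8 mm above. The lip ends 2.5 mm beyond in +x: pass the bar over it, down at 5 mm or more beyond this point, back under it. Moves with the lid.
- paint_red: Jar of red paint with yellow cap, 60 mm across, 130 mm high, loose on the table; origin under its centre. Leave alone.
- paint_blue: Jar of blue paint with yellow cap, same size, loose on the table. Leave alone.
- cup: Upturned white paper cup, 72 mm across the foot, 85 mm high, loose on the table. Leave alone.
- sample_jar: Small green sample jar with yellow cap, 28 mm across, 35 mm high, standing loose on the case top about 98 mm to the +y side of the latch. Leave alone.
- lever_pivot (a point): The lever's pivot pin: x -30, z 162 mm in the case's frame. The loop is pinned to the lever 12.4 mm from here: with the lever flat that pin is 12 mm toward -x and 3 mm below the pivot, and it turns with the lever. To get the loop past the keeper's lip the lever must lean beyond about 1.7 rad.

How it is judged:
By the outcome, as a careful person would: the job done as asked, in the order asked, and still so for the second after the job is handed in, with the robot touching nothing.
It also fails if it takes over 54 s, if anything falls off the work surface, if the arm or the gripper's body presses on something with over 40 N, if the wrist force passes 120 N, or if a joint passes its speed limit or range.

## Working session

There is one attempt and no reset: what is moved stays moved. The work goes in short steps, Python scripts to look and compute and a tool call to move; the robot and the scene stay as the last step left them, time stands still between calls to the robot, and variables do not carry over. Pictures are saved under pics/ and viewed, at most 10 in all, crops included, and the job is handed in when it is done.

Besides the shell and the picture viewer there is one more tool, called after "Emit:" as name(argument=value, ...) on one line, values as JSON. step_arm: Moves the arm, as the interface text tells. Its arguments: {"type":"object","properties":{"commands":{"type":"array"},"force":{"type":"number"}},"required":["commands"]}

```bash
mkdir -p pics; ls; cat > h.py <<'E'
import numpy as np, cv2
from rig import ctrl, eyes
def world(im,reg):
    v,u=np.nonzero(reg&(im["range_z"]>0)); z=im["range_z"][v,u]
    K=im["mtx"]; c=np.stack([(u-K[0,2])/K[0,0]*z,(v-K[1,2])/K[1,1]*z,z],1)
    return (c-im["t"])@im["R"]
def px(im,X):
    c=im["R"]@np.asarray(X)+im["t"]; p=im["mtx"]@c; return p[:2]/p[2]
E
python3 - <<'E'
from h import *
o=ctrl.get_obs();print({k:np.round(v,3) for k,v in o.items()})
ims=[]
for n in("scene","side"):
    im=eyes.get_image(n);ims.append(im["frame"])
    print(n,"cam",np.round(-im["R"].T@im["t"],3))
    for t in("case","lever","loop","loop_tab","lever_tip","keeper_seat","lid","cup","sample_jar"):
        r=eyes.cut_out(im,t)
        for d in r[:1]:
            P=world(im,d["region"])
            if len(P): print(t,round(d["score"],2),d["rect"],len(P),np.round(np.median(P,0),3),np.round(np.percentile(P,2,axis=0),3),np.round(np.percentile(P,98,axis=0),3))
    cv2.imwrite(f"pics/{n}0.png",im["frame"])
E
```

```text
pics
{'clock': np.float64(0.0), 'joints': array([-1.236,  0.354,  1.634, -0.   ,  1.155, -0.002]), 'qd': array([-0.   ,  0.   ,  0.   ,  0.002,  0.001, -0.002]), 'tau': array([-3.0000e-03, -6.0525e+01, -3.4207e+01, -0.0000e+00,  9.0000e-03,
       -0.0000e+00]), 'tcp_pos': array([ 0.206, -0.589,  0.231]), 'eef_rot': array([-3.14 ,  0.   ,  0.337]), 'force': array([ 1.007,  0.047, -0.158]), 'ft_torque': array([ 0.04 , -0.   ,  0.011]), 'grip_force': np.float64(0.0), 'opening': np.float64(0.085)}
scene cam [1.126 0.502 0.715]
case 0.74 [274.3, 166.4, 450.0, 326.7] 17852 [0.58  0.086 0.14 ] [ 0.455 -0.052  0.015] [0.619 0.185 0.225]
lever 0.64 [337.6, 166.1, 375.8, 203.7] 835 [0.553 0.064 0.22 ] [0.516 0.045 0.167] [0.57  0.08  0.242]
loop 0.71 [341.6, 166.6, 369.1, 190.8] 422 [0.563 0.065 0.233] [0.552 0.046 0.215] [0.571 0.081 0.243]
loop_tab 0.73 [342.4, 165.8, 374.4, 197.6] 489 [0.561 0.065 0.231] [0.509 0.044 0.169] [0.571 0.08  0.243]
lever_tip 0.22 [417.0, 200.3, 435.4, 229.8] 384 [0.502 0.157 0.178] [0.486 0.143 0.154] [0.509 0.166 0.187]
keeper_seat 0.93 [272.0, 193.5, 421.6, 3
[... 581 characters left out ...]
 0.05  0.234] [0.524 0.041 0.152] [0.57  0.078 0.245]
loop_tab 0.88 [274.2, 205.2, 298.4, 244.4] 223 [0.556 0.053 0.235] [0.531 0.042 0.148] [0.57  0.13  0.245]
lever_tip 0.71 [266.0, 202.9, 300.7, 251.5] 598 [0.54  0.055 0.202] [0.516 0.042 0.148] [0.589 0.152 0.244]
keeper_seat 0.75 [265.3, 202.1, 343.0, 339.0] 3448 [0.582 0.    0.148] [ 0.548 -0.057  0.029] [0.616 0.176 0.16 ]
lid 0.87 [268.2, 198.1, 344.5, 344.7] 3476 [0.582 0.    0.148] [ 0.548 -0.057  0.024] [0.617 0.177 0.155]
cup 0.75 [321.8, 230.4, 356.6, 279.3] 1168 [0.673 0.085 0.068] [0.648 0.072 0.007] [0.702 0.127 0.089]
sample_jar 0.79 [241.0, 200.6, 257.8, 221.3] 250 [0.494 0.144 0.178] [0.483 0.139 0.154] [0.506 0.161 0.189]
```

```bash
python3 - <<'E'
from h import *
A=[]
for n,(u,v) in(("scene",(360,250)),("side",(290,270))):
    im=eyes.get_image(n)
    c=im["frame"][v-100:v+100,u-100:u+100]; A.append(cv2.resize(c,(400,400),interpolation=cv2.INTER_CUBIC))
    P=world(im,np.ones((480,640),bool))
    m=(abs(P[:,2]-.15)<.004)&(P[:,0]>.35)&(P[:,0]<.7)&(P[:,1]>-.15)&(P[:,1]<.3)
    T=P[m]; r=cv2.minAreaRect((T[:,:2]*1000).astype(np.float32)); print(n,r,np.median(T[:,2])); print(cv2.boxPoints(r))
    np.save(n+".npy",T)
    m=(P[:,2]>.16)&(P[:,2]<.3)&(abs(P[:,0]-.54)<.05)&(abs(P[:,1]-.06)<.05)
    Q=P[m]
    for z in np.arange(.16,.26,.01):
        q=Q[abs(Q[:,2]-z-.005)<.005]
        if len(q): print(round(z,3),len(q),np.round(q.min(0),3),np.round(q.max(0),3))
cv2.imwrite("pics/c1.png",np.hstack(A))
E
```

```text
scene ((530.3839111328125, 58.957786560058594), (160.51637268066406, 245.6760711669922), 7.180684566497803) 0.14959931573466215
[[435.40057  170.80022 ]
 [466.1098   -72.949   ]
 [625.36725  -52.884644]
 [594.658    190.86456 ]]
0.16 114 [0.513 0.045 0.16 ] [0.579 0.073 0.17 ]
0.17 100 [0.513 0.043 0.17 ] [0.533 0.075 0.18 ]
0.18 58 [0.514 0.044 0.18 ] [0.537 0.077 0.19 ]
0.19 68 [0.519 0.045 0.19 ] [0.546 0.078 0.2  ]
0.2 61 [0.517 0.046 0.2  ] [0.556 0.08  0.209]
0.21 100 [0.515 0.045 0.21 ] [0.568 0.082 0.22 ]
0.22 166 [0.517 0.044 0.22 ] [0.572 0.082 0.23 ]
0.23 192 [0.551 0.043 0.23 ] [0.568 0.081 0.24 ]
0.24 69 [0.548 0.045 0.24 ] [0.562 0.08  0.244]
side ((529.6796875, 58.027503967285156), (157.1414031982422, 247.09921264648438), 7.283866882324219) 0.15104707918491087
[[436.0788  170.61847]
 [467.4073  -74.48669]
 [623.2806  -54.56346]
 [591.9521  190.54169]]
0.16 81 [0.515 0.045 0.16 ] [0.579 0.073 0.17 ]
0.17 62 [0.513 0.039 0.171] [0.531 0.074 0.18 ]
0.18 58 [0.513 0.038 0.18 ] [0.536 0.075 0.19 ]
0.19 51 [0.521 0.039 0.19 ] [0.546 0.077 0.2  ]
0.2 53 [0.518 0.042 0.2  ] [0.558 0.078 0.21 ]
0.21 47 [0.516 0.042 0.21 ] [0.566 0.078 0.22 ]
0.22 64 [0.515 0.043 0.22 ] [0.572 0.079 0.23 ]
0.23 74 [0.547 0.042 0.23 ] [0.569 0.08  0.24 ]
0.24 78 [0.547 0.043 0.24 ] [0.56  0.079 0.246]
```

View pics/c1.png

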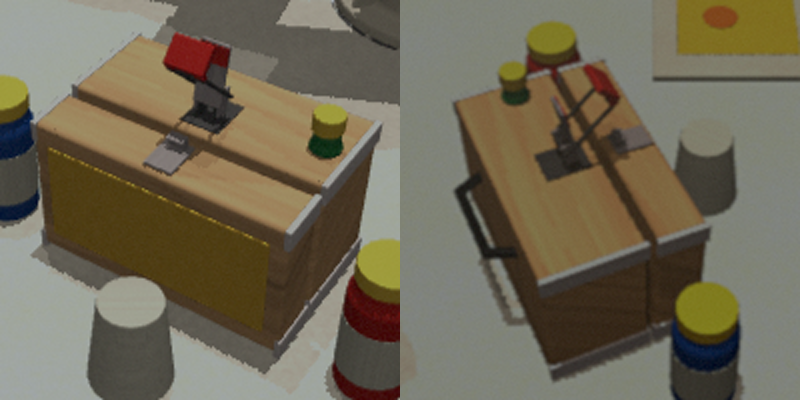

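View pics/scene0.png

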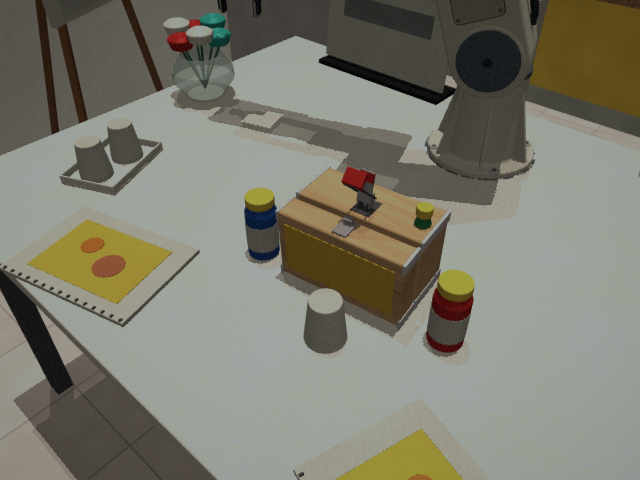

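The views show the case yawed about 7°, with the lever upright and the red tab raised (scene about (360,180), side about (287,222)). The keeper is on the lid at about (345,226). I'll move above the latch and look with the wrist camera.

Emit:
step_arm(commands=[[0,[2,-2,-2.75],0.5],[0,[13.7,-12.5,-2.75],1.5],[0,[13.7,-12.5,-2.75],1.5],[0,[13.7,-12.5,-2.75],1.5],[0,[13.7,-12.5,-2.75],1.5],[0,[13.7,-12.5,-2.75],1.5],[0,[13.7,-12.5,-2.75],1.5],[0,[13.7,-12.5,-2.75],1.5],[0,[13.7,-12.5,-2.75],1.5],[0,[13.7,-12.5,-2.75],1.5],[0,[13.7,-12.5,-2.75],1.5],[0,[13.7,-12.5,-2.75],1.5],[0,[13.7,-12.5,-2.75],1.5],[0,[13.7,-12.5,-2.75],1.5],[0,[13.7,-12.5,-2.75],1.5],[0,[13.7,-12.5,-2.75],1.5],[0,[13.7,-12.5,-2.75],1.5],[0,[13.7,-12.5,-2.75],1.5],[0,[13.7,-12.5,-2.75],1.5],[0,[13.7,-12.5,-2.75],1.5]])

```text
clock: 3.1
tcp_pos: [0.558, 0.0618, 0.3414]
eef_rot: [3.141, 0.0, 0.126]
force: [0.8, 0.4, 0.9]
opening: 0.0856
grip_force: 0.0
```

```bash
cat >> h.py <<'E'
YAW=np.radians(7.2); ex=np.array([np.cos(YAW),np.sin(YAW),0]); ey=np.array([-ex[1],ex[0],0]); O=np.array([.5525,.0613,0])
def case(P): d=P-O; return np.stack([d@ex,d@ey,d[:,2]],1)*1000
E
python3 - <<'E'
from h import *
o=ctrl.get_obs();print({k:np.round(o[k],3) for k in("clock","tcp_pos","eef_rot","joints")}, ctrl.grip_point_offset)
for n in("scene","side","wrist"):
    im=eyes.get_image(n)
    print(n,np.round(-im["R"].T@im["t"],3))
    P=case(world(im,np.ones((480,640),bool)))
    k=(P[:,2]>154.5)&(P[:,0]>5)&(P[:,0]<45)&(abs(P[:,1])<15)&(P[:,2]<175)
    q=P[k]; print("keeper",len(q)); 
    for z in range(154,170,2):
        w=q[abs(q[:,2]-z-1)<1]
        if len(w): print(z,len(w),np.round(w.min(0)),np.round(w.max(0)),np.round(np.median(w,0),1))
    k=(abs(P[:,2]-150)<4)
    T=P[k]; T=T[(abs(T[:,0])<150)&(abs(T[:,1])<150)]
    print("top",len(T),np.round(np.percentile(T,[1,50,99],axis=0),1))
    if n=="wrist": 
        cv2.imwrite("pics/w1.png",im["frame"])
    hsv=cv2.cvtColor(im["frame"],cv2.COLOR_BGR2HSV); red=((hsv[...,0]<8)|(hsv[...,0]>172))&(hsv[...,1]>150)
    R=case(world(im,red)); R=R[(abs(R[:,0])<60)&(abs(R[:,1])<40)&(R[:,2]>155)]
    if len(R): print("red",len(R),np.round(np.percentile(R,[2,50,98],axis=0),1))
E
```

```text
{'clock': np.float64(3.1), 'tcp_pos': array([0.558, 0.062, 0.341]), 'eef_rot': array([3.141, 0.   , 0.126]), 'joints': array([ 0.108,  0.166,  1.636, -0.   ,  1.34 ,  1.553])} 0.0187
scene [1.126 0.502 0.715]
keeper 60
154 3 [ 18.   7. 155.] [ 22.  10. 155.] [ 18.6   7.8 155. ]
156 3 [ 18.   6. 157.] [ 21.   8. 157.] [ 20.6   7.6 156.7]
158 7 [ 18.  -7. 158.] [ 26.   8. 160.] [ 24.5   0.6 159.2]
160 24 [ 15.  -8. 161.] [ 27.   8. 162.] [ 20.3   1.3 161.4]
162 20 [ 17.  -6. 162.] [ 26.   9. 164.] [ 22.5  -0.  162.6]
164 3 [ 19.  -5. 164.] [ 29.   7. 164.] [ 25.1   4.3 164.2]
top 6717 [[ -97.2 -119.2  146.1]
 [ -14.8   15.2  149.6]
 [  52.8  121.7  152.9]]
red 469 [[-32.2 -15.4 206.4]
 [  8.7   4.2 231.4]
 [ 18.5  18.1 445.3]]
side [ 0.407 -0.586  0.849]
keeper 62
154 12 [ 14. -13. 155.] [ 43.  11. 156.] [ 19.1  -7.3 154.8]
156 5 [ 16.  -8. 156.] [ 21.   1. 157.] [ 16.7  -6.  157.4]
158 3 [ 17.  -9. 159.] [ 18.   7. 160.] [ 16.9  -2.5 159.6]
160 8 [ 17.  -8. 160.] [ 25.   7. 162.] [ 19.5   1.  161.3]
162 21 [ 17.  -9. 162.] [ 26.   8. 164.] [ 22.5  -0.8 163.1]
164 12 [ 17.  -9. 164.] [ 26.   7. 165.] [ 20.4  -1.6 164.3]
166 1 [ 19.  -2. 166.] [ 19.  -2. 166.] [ 19.3  -2.1 166.1]
top 7002 [[-100.  -121.9  146.4]
 [ -36.7  -28.6  151. ]
 [  52.4  118.7  153.8]]
red 126 [[ -2.  -18.7 222.8]
 [  5.6  -7.5 239.5]
 [ 14.9  13.9 244.7]]
wrist [0.625 0.071 0.484]
keeper 214
158 4 [ 22.  -8. 159.] [ 25.   7. 160.] [ 24.3  -1.  159.3]
160 106 [ 15.  -8. 160.] [ 26.   7. 162.] [ 2.100e+01 -1.000e-01  1.614e+02]
162 103 [ 16.  -8. 162.] [ 26.   7. 164.] [ 19.4  -1.  162.5]
164 1 [ 17.  -6. 164.] [ 17.  -6. 164.] [ 16.9  -5.5 164. ]
top 30563 [[ -99.2 -120.3  146.1]
 [ -20.5   -5.8  149.7]
 [  50.9  118.1  152.1]]
red 1939 [[-32.4 -17.1 207.2]
 [  5.   -0.8 233.8]
 [ 16.4  15.8 242.9]]
```

View pics/w1.png

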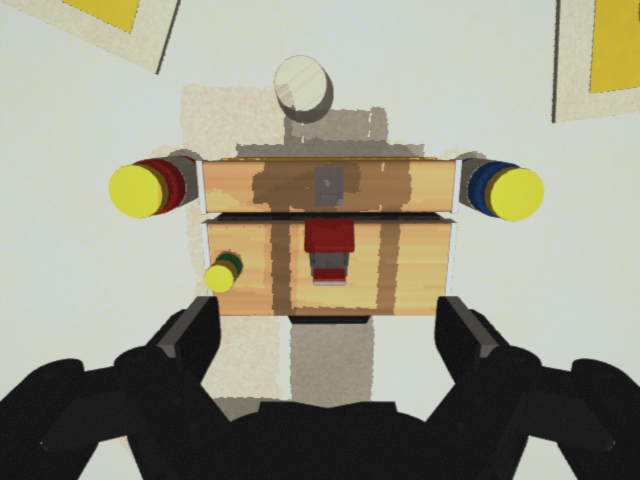

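Emit:
step_arm(commands=[[0.2,[-0.08,0,1.2],0],[0.2,[-0.08,0,2.2],0],[0.2,[-0.08,0,3.0],0],[0.2,[-0.08,0,3.12],0],[0.2,[-0.08,0,3.12],0],[1,[-0.08,0,3.12],0],[1,[-0.08,0,3.12],0],[1,[-0.08,0,3.12],0],[1,[-0.08,0,3.12],0],[1,[-0.08,0,3.12],0],[1,[-0.08,0,3.12],0],[1,[-0.08,0,3.12],0],[1,[-0.08,0,3.12],0]], force=30)

```text
clock: 4.55
tcp_pos: [0.5569, 0.062, 0.2185]
eef_rot: [3.14, -0.004, 0.127]
force: [1.7, -5.4, 3.2]
opening: 0.0355
grip_force: 32.1
```

```bash
python3 - <<'E'
from h import *
im=eyes.get_image("wrist"); im2=eyes.get_image("side")
cv2.imwrite("pics/w2.png",np.hstack([cv2.resize(im["frame"][100:400,170:470],(400,400)),cv2.resize(im2["frame"][170:270,230:330],(400,400),interpolation=cv2.INTER_CUBIC)]))
E
```

```text
(no output)
```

View pics/w2.png

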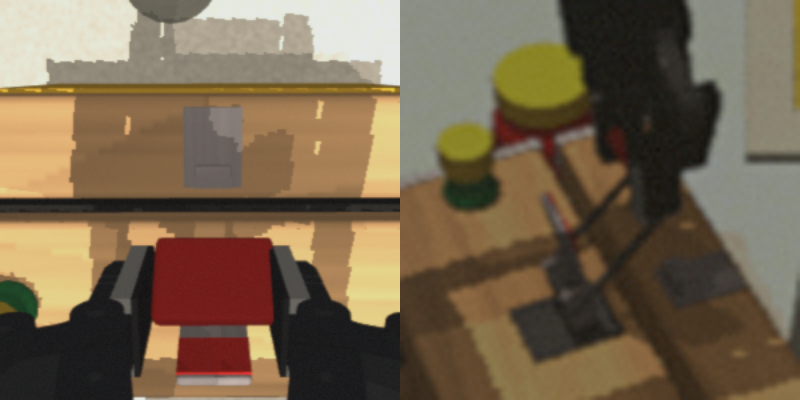

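Emit:
step_arm(commands=[[1,[0.04,0.02,0],0],[1,[0.085,0.02,0],0],[1,[0.22,0.02,0.08],0],[1,[0.34,0.02,0.18],0],[1,[0.46,0.02,0.3],0],[1,[0.57,0.02,0.42],0],[1,[0.67,0.02,0.57],0],[1,[0.76,0.02,0.73],0],[1,[0.84,0.02,0.89],0],[1,[0.89,0.02,1.03],0],[1,[0.93,0.02,1.16],0],[1,[0.95,0.02,1.29],0],[1,[0.95,0.02,1.29],0],[1,[0.95,0.02,1.29],0]])

```text
clock: 6.05
tcp_pos: [0.5937, 0.0661, 0.1651]
eef_rot: [3.14, -0.001, 0.128]
force: [0.8, -4.7, 0.8]
opening: 0.0355
grip_force: 35.3
```

```bash
cat > look.py <<'E'
from h import *
import sys
W=[]
for n in("wrist","side"):
    im=eyes.get_image(n)
    f=im["frame"]; hsv=cv2.cvtColor(f,cv2.COLOR_BGR2HSV); red=((hsv[...,0]<8)|(hsv[...,0]>172))&(hsv[...,1]>150)
    R=case(world(im,red)); R=R[(R[:,0]>-80)&(R[:,0]<90)&(abs(R[:,1])<25)&(R[:,2]>152)&(R[:,2]<260)]
    for nm,m in(("tab",R[:,0]>18),("tip",R[:,0]<=18)):
        if m.sum()>5: print(n,nm,m.sum(),np.round(np.percentile(R[m],[3,50,97],axis=0),1).tolist())
    P=case(world(im,np.ones((480,640),bool)))
    if n=="wrist":
        for lo in range(-60,64,4):
            k=(abs(P[:,0]-lo-2)<2)&(abs(P[:,1])<22)&(P[:,2]<235)&(P[:,2]>148)
            for a,b,t in((-6,6,"mid"),(14,20,"wireL"),(-20,-14,"wireR")):
                q=P[k&(P[:,1]>a)&(P[:,1]<b)]
                if len(q): print(lo,t,len(q),np.round(np.percentile(q[:,2],[5,50,95]),0).tolist(),end="; ")
            print()
    if n=="wrist": W.append(cv2.resize(f[100:400,170:470],(400,400)))
    else: W.append(cv2.resize(f[170:270,230:330],(400,400),interpolation=cv2.INTER_CUBIC))
cv2.imwrite(f"pics/{sys.argv[1]}.png",np.hstack(W))
E
python3 look.py w3
```

```text
wrist tab 3805 [[35.3, -16.7, 171.0], [40.3, -0.4, 190.6], [41.9, 15.8, 193.7]]








-28 mid 25 [150.0, 151.0, 152.0]; 
-24 mid 150 [150.0, 151.0, 152.0]; -24 wireL 7 [150.0, 151.0, 151.0]; -24 wireR 19 [150.0, 151.0, 152.0]; 
-20 mid 154 [150.0, 151.0, 152.0]; -20 wireL 21 [150.0, 151.0, 151.0]; -20 wireR 36 [150.0, 151.0, 152.0]; 
-16 mid 186 [150.0, 151.0, 152.0]; -16 wireL 21 [150.0, 150.0, 152.0]; -16 wireR 42 [150.0, 151.0, 152.0]; 
-12 mid 158 [149.0, 150.0, 151.0]; -12 wireL 19 [150.0, 150.0, 151.0]; -12 wireR 32 [149.0, 150.0, 151.0]; 
-8 mid 193 [148.0, 150.0, 151.0]; -8 wireL 24 [148.0, 149.0, 151.0]; -8 wireR 43 [148.0, 150.0, 151.0]; 
-4 mid 1 [148.0, 148.0, 148.0]; -4 wireL 37 [171.0, 173.0, 173.0]; -4 wireR 65 [171.0, 172.0, 173.0]; 
0 wireL 41 [171.0, 172.0, 173.0]; 0 wireR 75 [171.0, 172.0, 173.0]; 
4 wireL 44 [170.0, 171.0, 173.0]; 4 wireR 75 [170.0, 172.0, 173.0]; 
8 wireL 42 [170.0, 171.0, 172.0]; 8 wireR 73 [170.0, 171.0, 172.0]; 
12 wireL 43 [170.0, 171.0, 172.0]; 12 wireR 80 [169.0, 171.0, 172.0]; 
16 wireL 41 [169.0, 171.0, 172.0]; 16 wireR 71 [169.0, 170.0
[... 242 characters left out ...]
01.0, 206.0]; 32 wireR 160 [191.0, 201.0, 206.0]; 
36 mid 651 [150.0, 192.0, 194.0]; 36 wireL 310 [169.0, 193.0, 206.0]; 36 wireR 287 [170.0, 193.0, 206.0]; 
40 mid 987 [150.0, 183.0, 193.0]; 40 wireL 374 [170.0, 191.0, 206.0]; 40 wireR 460 [172.0, 190.0, 206.0]; 
44 mid 207 [150.0, 151.0, 152.0]; 44 wireL 261 [170.0, 201.0, 209.0]; 44 wireR 256 [171.0, 200.0, 209.0]; 
48 mid 92 [148.0, 150.0, 152.0]; 48 wireL 488 [173.0, 193.0, 205.0]; 48 wireR 411 [172.0, 193.0, 204.0]; 
52 wireL 213 [195.0, 218.0, 223.0]; 52 wireR 192 [183.0, 218.0, 223.0]; 
56 wireL 230 [231.0, 233.0, 235.0]; 56 wireR 227 [230.0, 233.0, 235.0]; 

side tab 78 [[29.7, -16.1, 170.5], [34.4, 6.4, 184.0], [40.1, 15.8, 196.3]]
```

View pics/w3.png

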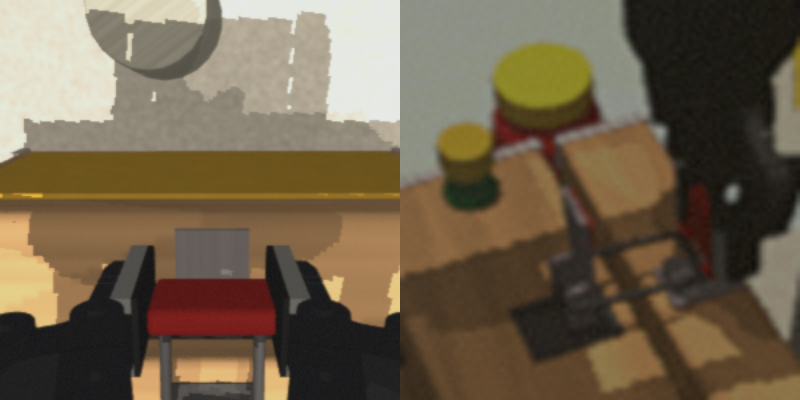

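The tab is held and the loop is nearly level, with its bar above and just past the keeper lip. The lever is still upright, so I'll go about 5 mm further in +x and then down.

Emit:
step_arm(commands=[[1,[0.05,0,0],0],[1,[0.1,0,0],0],[1,[0.14,0,0],0],[1,[0.14,0,0],0],[1,[0.14,0,0.08],0],[1,[0.14,0,0.16],0],[1,[0.14,0,0.24],0],[1,[0.14,0,0.3],0],[1,[0.14,0,0.36],0],[1,[0.14,0,0.36],0],[1,[0.14,0,0.36],0]])

```text
clock: 7.25
tcp_pos: [0.5998, 0.0669, 0.1511]
eef_rot: [3.141, -0.002, 0.128]
force: [2.7, -5.1, 1.8]
opening: 0.0353
grip_force: 36.3
```

```bash
python3 look.py w4
```

```text
wrist tab 3080 [[42.4, -16.6, 158.8], [46.1, -0.4, 178.5], [49.0, 15.7, 180.5]]












-12 mid 4 [148.0, 149.0, 149.0]; 
-8 mid 184 [148.0, 149.0, 150.0]; -8 wireL 6 [148.0, 148.0, 149.0]; -8 wireR 13 [148.0, 149.0, 150.0]; 
-4 mid 2 [149.0, 149.0, 149.0]; -4 wireR 2 [149.0, 149.0, 149.0]; 

4 wireL 1 [163.0, 163.0, 163.0]; 4 wireR 7 [164.0, 164.0, 165.0]; 
8 wireL 57 [148.0, 165.0, 166.0]; 8 wireR 98 [160.0, 164.0, 165.0]; 
12 mid 38 [161.0, 162.0, 163.0]; 12 wireL 67 [148.0, 163.0, 165.0]; 12 wireR 100 [148.0, 163.0, 165.0]; 
16 mid 232 [161.0, 162.0, 163.0]; 16 wireL 58 [148.0, 162.0, 164.0]; 16 wireR 116 [148.0, 162.0, 163.0]; 
20 mid 453 [151.0, 161.0, 163.0]; 20 wireL 53 [149.0, 161.0, 162.0]; 20 wireR 86 [160.0, 161.0, 162.0]; 
24 mid 172 [159.0, 161.0, 163.0]; 24 wireL 49 [159.0, 160.0, 161.0]; 24 wireR 83 [159.0, 160.0, 161.0]; 
28 wireL 11 [159.0, 160.0, 161.0]; 28 wireR 23 [159.0, 160.0, 160.0]; 
32 wireL 13 [170.0, 179.0, 190.0]; 32 wireR 10 [178.0, 189.0, 190.0]; 
36 wireL 138 [175.0, 189.0, 191.0]; 36 wireR 135 [174.0, 189.0, 190.0]; 
40 mid 437 [150.0, 156.0, 180.0]; 40 wireL 209 [156.0, 183.0, 192.0]; 40 wireR 206 [156.0, 184.0, 192.0]; 
44 mid 871 [150.0, 172.0, 180.0]; 44 wireL 357 [158.0, 179.0, 192.0]; 44 wireR 381 [159.0, 179.0, 192.0]; 
48 mid 328 [149.0, 176.0, 179.0]; 48 wireL 264 [157.0, 182.0, 193.0]; 48 wireR 308 [156.0, 179.0, 194.0]; 
52 mid 15 [224.0, 225.0, 226.0]; 52 wireL 267 [159.0, 189.0, 194.0]; 52 wireR 241 [159.0, 187.0, 194.0]; 
56 mid 1678 [226.0, 231.0, 235.0]; 56 wireL 570 [160.0, 186.0, 208.0]; 56 wireR 497 [159.0, 185.0, 208.0]; 
60 wireL 1275 [218.0, 228.0, 234.0]; 60 wireR 1179 [218.0, 228.0, 235.0]; 
side tab 104 [[33.8, -17.9, 159.8], [39.2, 3.7, 169.2], [45.1, 15.8, 183.3]]
```

View pics/w4.png

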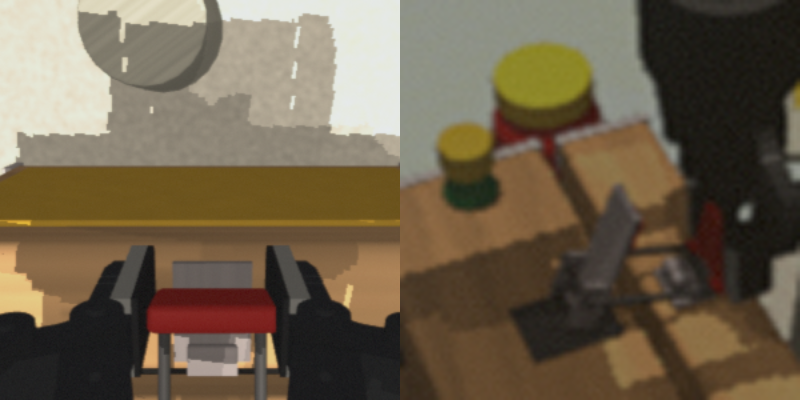

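The bar is past the lip at x≈31 and z≈156–157, right at seat height. I'll go 1.5 mm lower and pull back under the lip.

Emit:
step_arm(commands=[[1,[0,0,0.02],0],[1,[0,0,0.04],0],[1,[0,0,0.04],0],[1,[-0.05,0,0.04],0],[1,[-0.1,0,0.045],0],[1,[-0.15,0,0.045],0],[1,[-0.19,0,0.05],0],[1,[-0.23,0,0.05],0],[1,[-0.23,0,0.05],0]])

```text
clock: 8.25
tcp_pos: [0.592, 0.0659, 0.1496]
eef_rot: [3.14, -0.005, 0.128]
force: [6.0, -4.4, -0.5]
opening: 0.0355
grip_force: 36.1
```

```bash
python3 look.py w5
```

```text
wrist tab 3048 [[34.6, -16.7, 157.3], [38.3, -0.5, 177.0], [41.1, 15.6, 179.1]]











-16 mid 69 [149.0, 150.0, 151.0]; 
-12 mid 199 [149.0, 150.0, 151.0]; -12 wireL 23 [149.0, 150.0, 151.0]; -12 wireR 23 [149.0, 150.0, 151.0]; 
-8 mid 226 [148.0, 149.0, 151.0]; -8 wireL 44 [148.0, 149.0, 151.0]; -8 wireR 35 [148.0, 149.0, 151.0]; 
-4 mid 5 [148.0, 148.0, 149.0]; -4 wireR 3 [162.0, 162.0, 163.0]; 
0 wireL 42 [162.0, 163.0, 164.0]; 0 wireR 89 [161.0, 163.0, 164.0]; 
4 wireL 51 [161.0, 162.0, 163.0]; 4 wireR 91 [161.0, 162.0, 163.0]; 
8 wireL 61 [148.0, 161.0, 162.0]; 8 wireR 97 [157.0, 161.0, 162.0]; 
12 mid 26 [161.0, 162.0, 162.0]; 12 wireL 59 [148.0, 159.0, 161.0]; 12 wireR 104 [149.0, 159.0, 161.0]; 
16 mid 249 [161.0, 162.0, 163.0]; 16 wireL 50 [157.0, 159.0, 160.0]; 16 wireR 85 [157.0, 158.0, 160.0]; 
20 mid 244 [161.0, 162.0, 163.0]; 20 wireL 14 [157.0, 158.0, 159.0]; 20 wireR 24 [157.0, 158.0, 159.0]; 
24 mid 4 [163.0, 163.0, 164.0]; 24 wireL 13 [169.0, 185.0, 188.0]; 24 wireR 9 [170.0, 178.0, 188.0]; 
28 wireL 133 [173.0, 187.0, 189.0]; 28 wireR 127 [175.0, 187.0, 189.0]; 
32 mid 370 [150.0, 156.0, 179.0]; 32 wireL 200 [154.0, 182.0, 190.0]; 32 wireR 206 [154.0, 182.0, 191.0]; 
36 mid 851 [150.0, 169.0, 179.0]; 36 wireL 358 [157.0, 178.0, 190.0]; 36 wireR 383 [157.0, 178.0, 191.0]; 
40 mid 509 [150.0, 172.0, 178.0]; 40 wireL 283 [153.0, 179.0, 192.0]; 40 wireR 315 [155.0, 177.0, 191.0]; 
44 mid 292 [150.0, 151.0, 224.0]; 44 wireL 264 [156.0, 186.0, 193.0]; 44 wireR 244 [155.0, 184.0, 193.0]; 
48 mid 2145 [152.0, 230.0, 235.0]; 48 wireL 603 [159.0, 185.0, 207.0]; 48 wireR 495 [159.0, 183.0, 207.0]; 
52 wireL 1454 [217.0, 227.0, 234.0]; 52 wireR 1384 [217.0, 227.0, 234.0]; 
56 wireL 174 [218.0, 227.0, 234.0]; 56 wireR 235 [218.0, 228.0, 234.0]; 

side tab 93 [[26.5, -17.0, 157.8], [31.7, 3.9, 168.7], [37.1, 15.2, 180.8]]
```

View pics/w5.png

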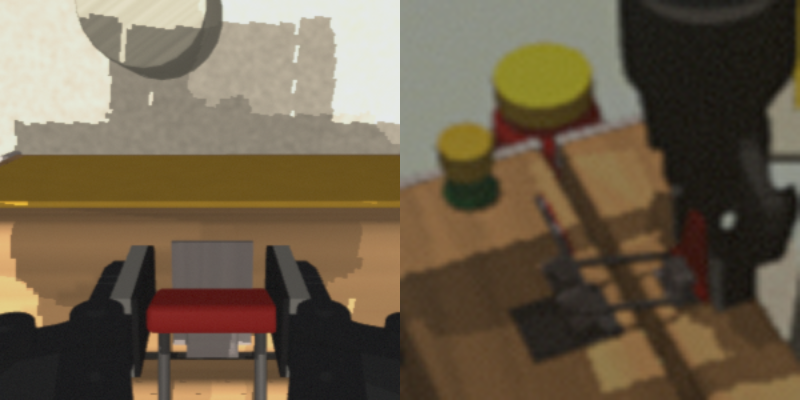

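The bar (x≈23, z≈155) sits below the lip, whose top is at z 162. I'll nudge it slightly further, release, rise and check that it stays hooked.

Emit:
step_arm(commands=[[1,[-0.03,0,0],0],[1,[-0.03,0,0],0],[0.3,[-0.03,0,0],0],[0.3,[-0.03,0,0],0],[0.3,[-0.03,0,0],0],[0.3,[-0.03,0,0],0],[0.3,[0.0,0,-0.5],0],[0.3,[0.0,0,-1.5],0],[0.3,[0.0,0,-2.5],0],[0.3,[0.0,0,-3.0],0],[0.3,[0.0,0,-3.0],0],[0.3,[0.0,0,-3.0],0]])

```text
clock: 9.55
tcp_pos: [0.5893, 0.0664, 0.2682]
eef_rot: [-3.141, -0.0, 0.127]
force: [0.1, -1.3, -0.9]
opening: 0.06
grip_force: 0.0
```

```bash
python3 look.py w6
```

```text
wrist tab 707 [[24.1, -17.1, 157.5], [36.8, -0.4, 178.1], [40.7, 15.6, 179.7]]
wrist tip 884 [[-38.4, -12.9, 205.2], [-35.6, -0.6, 213.1], [-33.1, 11.1, 219.7]]
-60 wireL 30 [150.0, 150.0, 152.0]; -60 wireR 16 [149.0, 150.0, 151.0]; 
-56 wireL 27 [149.0, 151.0, 152.0]; -56 wireR 13 [150.0, 151.0, 152.0]; 
-52 wireL 8 [149.0, 151.0, 151.0]; 
-48 wireL 10 [150.0, 150.0, 152.0]; 
-44 mid 59 [220.0, 221.0, 221.0]; -44 wireL 10 [149.0, 150.0, 151.0]; 
-40 mid 232 [213.0, 218.0, 221.0]; -40 wireL 19 [150.0, 174.0, 175.0]; -40 wireR 17 [174.0, 175.0, 184.0]; 
-36 mid 400 [196.0, 207.0, 214.0]; -36 wireL 33 [150.0, 173.0, 175.0]; -36 wireR 38 [151.0, 174.0, 200.0]; 
-32 mid 327 [151.0, 189.0, 196.0]; -32 wireL 33 [150.0, 172.0, 174.0]; -32 wireR 45 [151.0, 172.0, 174.0]; 
-28 mid 314 [151.0, 175.0, 183.0]; -28 wireL 41 [150.0, 170.0, 172.0]; -28 wireR 45 [151.0, 171.0, 173.0]; 
-24 mid 96 [150.0, 152.0, 171.0]; -24 wireL 33 [150.0, 169.0, 172.0]; -24 wireR 42 [151.0, 170.0, 171.0]; 
-20 mid 66 [151.0, 151.0, 152.0]; -20 wireL 37 [150.0, 168.0, 170.0]; -20 wireR 43 [150.0, 169.0, 170.0]; 
-16
[... 905 characters left out ...]
ireR 32 [153.0, 158.0, 159.0]; 
24 mid 93 [151.0, 158.0, 163.0]; 24 wireL 20 [149.0, 158.0, 159.0]; 24 wireR 25 [157.0, 158.0, 159.0]; 
28 wireL 1 [148.0, 148.0, 148.0]; 
32 mid 98 [150.0, 178.0, 180.0]; 32 wireL 20 [148.0, 179.0, 180.0]; 32 wireR 24 [153.0, 179.0, 179.0]; 
36 mid 198 [150.0, 177.0, 179.0]; 36 wireL 27 [157.0, 178.0, 179.0]; 36 wireR 48 [149.0, 178.0, 179.0]; 
40 mid 125 [150.0, 151.0, 178.0]; 40 wireL 7 [148.0, 177.0, 178.0]; 40 wireR 15 [148.0, 177.0, 178.0]; 
44 mid 79 [150.0, 151.0, 152.0]; 44 wireR 4 [148.0, 148.0, 148.0]; 
48 mid 33 [150.0, 151.0, 152.0]; 48 wireR 1 [148.0, 148.0, 148.0]; 



side tab 157 [[27.2, -18.5, 159.0], [33.1, -6.7, 172.5], [39.3, 13.7, 181.2]]
```

View pics/w6.png

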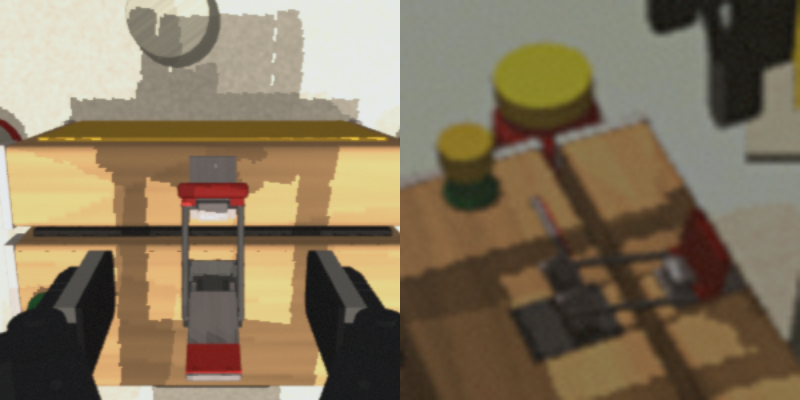

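The loop is hooked: the bar is under the lip at the keeper (crop about (212,205)), and the lever leans back at about 1.22 rad. Now I'll close the fingers and bring them to the lid side of the lever.

Emit:
step_arm(commands=[[1,[-0.4,0,0],0],[1,[-0.8,0,0],0],[1,[-1.2,0,0],0],[1,[-1.2,0,0],0],[1,[-1.2,0,0.3],0],[1,[-1.2,0,0.8],0],[1,[-1.2,0,1.2],0],[1,[-1.2,0,1.35],0],[1,[-1.2,0,1.35],0],[1,[-1.2,0,1.35],0]])

```text
clock: 10.65
tcp_pos: [0.5424, 0.0602, 0.2145]
eef_rot: [-3.142, -0.0, 0.127]
force: [0.4, 0.0, -0.3]
opening: -0.0
grip_force: 0.0
```

Emit:
step_arm(commands=[[1,[-0.22,0,0.03],0],[1,[-0.44,0,0.06],0],[1,[-0.53,0,0.085],0],[1,[-0.62,0,0.11],0],[1,[-0.7,0,0.14],0],[1,[-0.76,0,0.17],0],[1,[-0.82,0,0.2],0],[1,[-0.88,0,0.23],0],[1,[-0.93,0,0.26],0],[1,[-0.93,0,0.26],0]])

```text
clock: 11.65
tcp_pos: [0.5047, 0.0554, 0.204]
eef_rot: [3.142, 0.001, 0.127]
force: [0.6, -0.2, 3.2]
opening: -0.0001
grip_force: 1.3
```

```bash
python3 look.py w7 | grep -E "tip|tab|mid"
```

```text
wrist tab 2543 [[21.0, -17.1, 158.4], [29.5, -0.7, 179.1], [35.6, 15.6, 181.3]]
-48 mid 75 [189.0, 190.0, 191.0]; -48 wireL 24 [149.0, 150.0, 151.0]; -48 wireR 6 [187.0, 189.0, 190.0]; 
-44 mid 284 [185.0, 188.0, 190.0]; -44 wireL 41 [150.0, 151.0, 172.0]; -44 wireR 32 [169.0, 171.0, 172.0]; 
-40 mid 1228 [182.0, 220.0, 233.0]; -40 wireL 57 [149.0, 169.0, 171.0]; -40 wireR 59 [169.0, 170.0, 172.0]; 
-36 mid 258 [177.0, 179.0, 181.0]; -36 wireL 59 [150.0, 168.0, 170.0]; -36 wireR 61 [151.0, 169.0, 170.0]; 
-32 mid 386 [151.0, 173.0, 177.0]; -32 wireL 61 [150.0, 167.0, 170.0]; -32 wireR 73 [151.0, 168.0, 170.0]; 
-28 mid 232 [150.0, 152.0, 172.0]; -28 wireL 59 [150.0, 167.0, 169.0]; -28 wireR 88 [151.0, 167.0, 169.0]; 
-24 mid 144 [150.0, 151.0, 153.0]; -24 wireL 61 [150.0, 166.0, 168.0]; -24 wireR 85 [151.0, 166.0, 168.0]; 
-20 mid 148 [150.0, 152.0, 152.0]; -20 wireL 68 [150.0, 152.0, 167.0]; -20 wireR 84 [151.0, 165.0, 167.0]; 
-16 mid 173 [150.0, 151.0, 152.0]; -16 wireL 66 [150.0, 151.0, 166.0]; -16 wireR 85 [151.0, 164.0, 166.0]; 
-12 mid 156 [149.0, 150.0, 152.0]; -12 wireL 67 [
[... 869 characters left out ...]
[177.0, 180.0, 181.0]; 
32 mid 271 [179.0, 180.0, 181.0]; 32 wireL 64 [178.0, 179.0, 181.0]; 32 wireR 104 [178.0, 180.0, 181.0]; 
36 mid 64 [151.0, 152.0, 152.0]; 36 wireL 10 [148.0, 148.0, 149.0]; 36 wireR 5 [148.0, 148.0, 172.0]; 
40 mid 200 [150.0, 151.0, 153.0]; 40 wireL 20 [148.0, 148.0, 149.0]; 40 wireR 23 [148.0, 148.0, 149.0]; 
44 mid 170 [150.0, 151.0, 153.0]; 44 wireL 25 [148.0, 148.0, 149.0]; 44 wireR 20 [148.0, 148.0, 149.0]; 
48 mid 3 [148.0, 148.0, 148.0]; 48 wireL 3 [148.0, 148.0, 148.0]; 48 wireR 5 [148.0, 148.0, 148.0]; 
side tab 147 [[24.2, -18.4, 159.9], [29.8, -7.9, 176.7], [36.4, 13.6, 182.7]]
side tip 12 [[-59.3, -12.0, 203.1], [-55.2, -8.0, 207.2], [-51.5, 4.4, 211.9]]
```

View pics/w7.png

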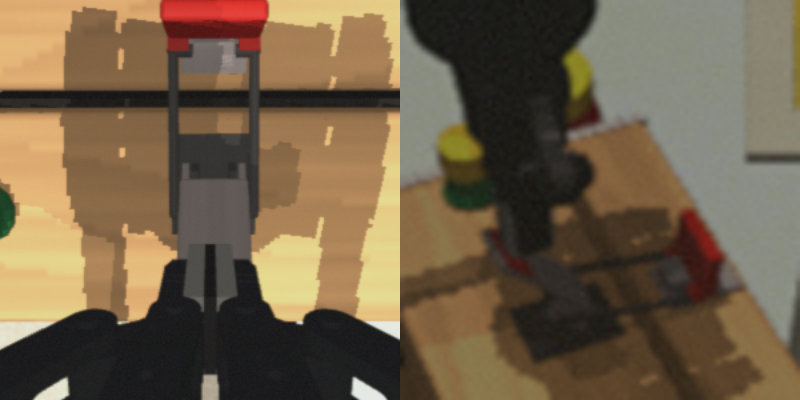

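The loop stays hooked, the lever is at about 0.8 rad and the force is only 3 N. I'll continue along the arc past centre and then lift off.

Emit:
step_arm(commands=[[1,[-0.07,0,0.05],0],[1,[-0.14,0,0.1],0],[1,[-0.2,0,0.16],0],[1,[-0.25,0,0.22],0],[1,[-0.3,0,0.29],0],[1,[-0.35,0,0.36],0],[1,[-0.39,0,0.42],0],[1,[-0.42,0,0.48],0],[1,[-0.45,0,0.53],0],[1,[-0.47,0,0.58],0],[1,[-0.48,0,0.62],0],[1,[-0.48,0,0.62],0]])

```text
clock: 12.95
tcp_pos: [0.4858, 0.053, 0.179]
eef_rot: [-3.142, 0.0, 0.127]
force: [-0.4, -0.1, -0.4]
opening: 0.0
grip_force: 0.0
```

```bash
python3 look.py w8 | grep -E "tip|tab|mid"|cut -c1-60
```

```text
wrist tab 3759 [[20.1, -17.1, 159.1], [25.5, -0.8, 181.4], [
-60 mid 2080 [171.0, 207.0, 232.0]; -60 wireL 112 [150.0, 15
-56 mid 643 [171.0, 224.0, 234.0]; -56 wireL 115 [150.0, 151
-52 mid 228 [171.0, 171.0, 172.0]; -52 wireL 92 [150.0, 151.
-48 mid 238 [170.0, 171.0, 172.0]; -48 wireL 57 [149.0, 151.
-44 mid 240 [170.0, 171.0, 172.0]; -44 wireL 83 [150.0, 152.
-40 mid 358 [151.0, 171.0, 172.0]; -40 wireL 83 [150.0, 152.
-36 mid 224 [152.0, 170.0, 172.0]; -36 wireL 94 [150.0, 151.
-32 mid 343 [151.0, 163.0, 166.0]; -32 wireL 93 [150.0, 151.
-28 mid 237 [150.0, 151.0, 166.0]; -28 wireL 92 [150.0, 152.
-24 mid 204 [150.0, 152.0, 153.0]; -24 wireL 90 [150.0, 152.
-20 mid 229 [150.0, 151.0, 152.0]; -20 wireL 92 [150.0, 151.
-16 mid 230 [150.0, 151.0, 152.0]; -16 wireL 98 [150.0, 151.
-12 mid 213 [149.0, 150.0, 151.0]; -12 wireL 95 [150.0, 151.
-8 mid 190 [148.0, 150.0, 151.0]; -8 wireL 94 [148.0, 159.0,
4 mid 71 [148.0, 149.0, 149.0]; 4 wireL 64 [148.0, 159.0, 16
8 mid 194 [148.0, 149.0, 153.0]; 8 wireL 76 [148.0, 158.0, 1
12 mid 342 [152.0, 162.0, 164.0]; 12 wireL 89 [148.0, 158.0,
16 mid 314 [162.0, 162.0, 164.0]; 16 wireL 97 [148.0, 158.0,
20 mid 467 [160.0, 163.0, 174.0]; 20 wireL 116 [148.0, 160.0
24 mid 547 [175.0, 182.0, 183.0]; 24 wireL 135 [148.0, 181.0
28 mid 387 [181.0, 182.0, 183.0]; 28 wireL 85 [180.0, 182.0,
32 mid 31 [179.0, 180.0, 181.0]; 32 wireL 3 [179.0, 180.0, 1
36 mid 82 [151.0, 152.0, 153.0]; 36 wireL 6 [148.0, 148.0, 1
40 mid 294 [150.0, 152.0, 153.0]; 40 wireL 43 [148.0, 148.0,
44 mid 214 [150.0, 151.0, 153.0]; 44 wireL 31 [148.0, 148.0,
48 mid 7 [148.0, 148.0, 149.0]; 48 wireL 2 [148.0, 148.0, 14
side tab 127 [[22.5, -17.9, 159.6], [26.6, -7.5, 179.8], [31
side tip 46 [[-79.7, -12.6, 171.9], [-76.3, -3.5, 173.8], [-
```

The lever has snapped flat (outer face at z 171). I'll lift clear and verify.

Emit:
step_arm(commands=[[1,[0,0,-0.5],0],[1,[0,0,-1.5],0],[1,[0,0,-2.5],0],[1,[0,0,-3.5],0],[1,[0,0,-4],0],[1,[0,0,-4],0],[1,[0,0,-4],0]])

```text
clock: 13.75
tcp_pos: [0.4859, 0.053, 0.3391]
eef_rot: [-3.142, -0.0, 0.127]
force: [0.2, -0.5, -0.1]
opening: -0.0002
grip_force: 0.0
```

```bash
python3 - <<'E'
from h import *
w=eyes.get_image("wrist")["frame"]; s=eyes.get_image("scene")["frame"][100:400,220:520]
cv2.imwrite("pics/w9.png",np.hstack([cv2.resize(w[60:460,120:520],(400,400)),cv2.resize(s,(400,400))]))
E
```

```text
(no output)
```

View pics/w9.png

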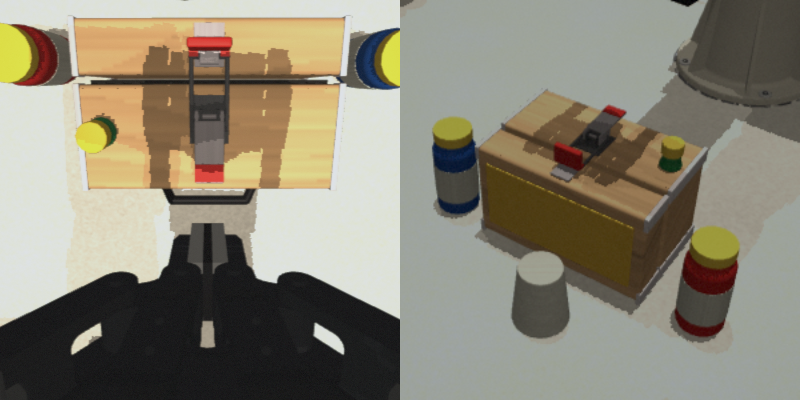

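The lever lies flat, the loop is hooked on the keeper (crop about (209,55)), the seam is drawn in, and the jars and cup have not moved.

```bash
python3 -c "
from rig import ctrl
print(ctrl.hand_in())"
```

```text
the job is handed in; nothing more can be done
None
```

The paint case is latched: the loop is caught under the keeper lip, the lever lies flat and the lid is drawn in. The arm is clear, the jars and cup look unmoved, and the job was handed in at about 14 s.

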